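Clip the bench loupe on the movement holder and index the movement

ROBOT

A 6-joint arm with a two-finger parallel gripper is mounted at the origin on the work surface. World frame = base frame: x ahead of the robot, y to its left, z up, the work surface at z = 0. Lengths are in m, angles in rad, forces in N, time in s.
With the tool pointing down it reaches from about 0.275 to 0.725 m from the base axis. Payload 15.9 kg.
Tool frame: the origin (TCP) lies between the finger pads; the fingertips stand ctrl.tips_ahead ahead of it and the grasp point (between the pads) lies 3 mm ahead of it (ctrl.tips_ahead is the distance from the TCP to the fingertips, in m); z points along the fingers, y is the line along which they close (so a half turn about z gives the same grasp; the last joint's range is limited). The gripper opens to 85 mm and grips with 20 to 120 N. Pads are 22 mm wide; open, the fingers measure 114 mm over their backs; the gripper's body (76 mm by 85 mm) begins 54 mm behind the grasp point. The pads swing forward as they close: fully open they stand 13 mm farther back than shut.
Start: joints at [1.239, 0.213, -0.034, 1.323, 0, 1.571], TCP at [0.163, 0.473, 0.253] pointing down, gripper open.
Joint ranges: [-2.98, 2.98], [-0.74, 1.72], [-1.14, 1.35], [-2.1, 2.04], [-1.57, 1.44], [-3.14, 3.14]. Speed limits (rad/s): [1.89, 1.89, 2.39, 2.57, 3.14, 3.14].

INTERFACE

Orientations are given as a unit quaternion [x, y, z, w].
In Python, from rig import ctrl, get_image, camera_model, search_frame, regions_of, spot_point gives the robot as it stands. The module is installed in compiled form; this text tells all that it offers.
- The arm moves only by the tool jog_arm, never from a script. Its arguments are lists of equal length, an entry for each row: "slide": the shift along the tool's x, y, z in mm, a list of three; "twist": the turn about the tool's z in degrees. In form: {"slide": [[tx, ty, tz], ...], "twist": [twist, ...]}. A call has 1 to 12 rows; each row is the pose to reach, as a shift and turn from the pose commanded when the call began, along the tool's axes at that moment; what a row does not reach only later rows make up. A row lasts 1/8 s, in which the tool goes at most 62.5 mm and 10.7 degrees, less where a joint would pass 70% of its speed; a pose out of reach is approached as far as the arm can. A call with a gripper value outside its range is refused whole. "claw" is the opening, from 0 (shut) to 1 (fully open), set as the call begins (left out, the last holds). The fingers move at their own pace and stop on an object; "squeeze" is the grip in N (left out, the last holds). Time passes only in rows, so rows that repeat a pose let the fingers close. It gives the time, the measured TCP pose, the force, the opening and the grip force at its end, in the units of the state.
- ctrl.observe(): the state, without advancing time (a new reading comes with each control period).
- get_image(name): name is "side" or "top" or "wrist"; returns (picture, depth): 384x512x3 uint8, red, green, blue; 384x512 float32, m along the optical axis (not along the pixel's ray), 0 where there is no reading.
- camera_model(name): a dict with "intrinsics" (3x3 intrinsics, pixels), "R" (3x3) and "t" (3): a world point X has camera coordinates R X + t; the wrist camera has in their place "T_tool_cam" (4x4, takes a point from camera to tool coordinates, whose origin is the TCP and whose axes are the flange's). Camera axes: x right, y down, z forward; pixel columns grow to the right and rows downward; lengths in m; the calibration is good to about 2 mm. A picture is of the moment at which its call begins: read the wrist's pose just before it. camera_model takes no time and is no camera call.
- ctrl.job_done(): hands the job in; it is judged then, once.
Trained networks look in the newest picture that a camera, given by its name, has taken for a name from the list of things; names that differ only in an ending like _2 or _b are one class to them, and where a whole thing is asked for, a point or a joint stands for the part that bears it (a point fixed in the world has none). Each returns a list of dicts, best first, with "confidence" (0 to 1); they miss things now and then, are a little off and sometimes report something else, mostly with a low value. They report only what shows in the picture. A call takes as long as a camera call. They do not tell look-alikes from the thing itself.
- search_frame(query, camera): "pixel" ([column, row] in pixels, amid what is visible of it).
- regions_of(query, camera): "region" (384x512 bool, what is visible of it) and "pixel" ([column, row] in pixels, amid what is visible of it).
- spot_point(query, camera): "pixel" ([column, row] in pixels: a listed point, or the origin of a listed thing).
The state is a dict: "time": time; "qpos": joint angles; "joint_vel": joint speeds; "joint_efforts": joint torques, N m; "tcp_pos": TCP position; "tool_rot": TCP orientation; "ft_force": force on the tool from outside, world axes, zero at the start; "moment": the same for the moment, N m; "gripper_width": finger opening in m; "grasp_force": force on a finger pad.
Only numpy, scipy, OpenCV 4.12 (cv2) and the standard library are available. Lean on these libraries where they do the work, as an engineer would, in place of code of your own. Each camera call takes 0.05 s, during which the arm holds its last target. There are 200 camera calls.

TASK

Squeeze the clip-on loupe open, clip it onto the upright post of the watch movement holder, resting level on the post's collar with its lens over the middle of the turntable, and let go. Then turn the holder's knob, a little at a time, until the pointer on the turntable lines up with the raised mark on the holder. Do not touch the turntable itself, and leave the other things on the bench where they are.

Things in the scene. Friction and masses are not known exactly. Their poses are not given: they have to be found in the camera images.
- loupe: clip-on loupe, 185 mm long, 130 g, lying flat: a steel clothes-peg-like spring clip carrying a 54 mm round lens in a black rim on a dark arm. Origin: underside, on the vertical hinge axis. x along the clip to jaws and lens, z up. Tails at -x, to x = -54 mm, 26 mm tall. Arm (10 mm wide) 30 to 36 mm, lens 30 to 40 mm above the underside. The two halves move symmetrically about x
- squeeze (a point): where to squeeze the loupe's two tails together (along loupe y, gripping from above): midway between them at loupe x = -36 mm, 13 mm above the underside. Relaxed, the tails are 50 mm wide here over the outside (60 mm at their ends); squeezed fully, to a stop, they are parallel and 26 mm wide. About 10 N opens it fully, 20 N holds it firmly
- jaw_mid (a point): point on the loupe between the V notches of its jaws (jaws x = 32 to 46 mm, 20 mm tall), at x = 38 mm, at the height of the underside: the post's axis ends up here. Jaws fully open, their tips stand 16 mm either side of the x axis
- lens (a point): centre of the lens, at x = 108 mm on the loupe, 35 mm above its underside
- jaw_left: half of the loupe's clip with tail and jaw on the loupe's +y side; origin on the hinge axis at the underside; axes as the loupe's when fully closed; turns about z by +0.34 rad to fully open, about +0.06 rad when gripping the post
- jaw_right: the other half of the clip, on the loupe's -y side, mirrored
- holder: watch movement holder, fixed to the bench: dark steel plate 18 mm thick with a turntable carrying a brass movement, a knob on an aluminium block and an upright post. Origin: at bench height under the turntable's axis, z up. Plate x -75 to 100, y -100 to 100 mm, with a 100 mm wide tongue under the knob to x = -168 mm; post at y = +70 mm, knob at x = -118 mm
- post: upright steel pin of the holder, 14 mm in diameter, 23 mm high above its brass collar (32 mm in diameter, 60 mm above the bench, on a thinner brass foot); origin at the pin's foot on the collar, top at 83 mm above the bench
- collar_top (a point): centre of the collar's upper face, on the post's axis, 60 mm above the bench; holder axes
- table_centre (a point): point on the turntable's axis, 50 mm above the bench, 70 mm from the post's axis; the turntable is 88 mm across and the movement on it reaches 51 mm above the bench
- pointer_tip (a point): tip of the brass pointer (5 mm wide at the tip) that sticks out of the turntable's rim, 70 mm from the axis, 31 mm above the bench; it turns with the turntable
- mark_point (a point): where the pointer's tip must come to: 70 mm from the turntable's axis, just inside the raised mark, an aluminium tab 16 by 6 mm and 12 mm high standing radially on the plate, outside the pointer's path
- knob_grip (a point): point on the knob's vertical axis at the height to grip, 87 mm above the bench; the knob is a black disc 60 mm across (its upper face at 64 mm) with a bar across it 57 mm long, 14 mm wide, up to 94 mm above the bench; x of this point lies along the bar and turns with the knob; y is the way to grip the bar
- knob (a joint): knob angle in rad, 0 at the start, grows when turned clockwise seen from above, stop at 3.2; the turntable and pointer turn half as far the other way (counter-clockwise)
- plain_clip: bystander: spring clip of the same make but without arm and lens, 100 mm long, lying on the bench; origin and x as for the loupe
- driver: bystander: screwdriver with dark wooden handle, 160 mm
- tweezers: bystander: steel tweezers, 120 mm
- jar: bystander: glass jar with steel lid, 52 mm wide, 60 mm high
- eyepiece: bystander: black eyepiece, 52 mm wide, 45 mm high
- case_ring: bystander: steel watch-case ring, 70 mm wide, 14 mm high
- caliper: bystander: steel caliper with grey head, 170 mm
- turntable: the turntable with its brass movement and pointer, 88 mm across, which the robot must not touch; origin on its axis, 18 mm above the bench, turns about z
Things that resemble listed ones, but are neither listed nor needed, are in the scene too. There is more than one size of the loupe; the one meant has the size given above.

How it is judged:
On the way, in this order (a step that is already met when the one before it is completed fails the run):
1. the loupe is clipped on the post, both jaws gripping it, level on the collar, lens over the turntable's middle, and let go (contact force between each of jaw_left, jaw_right and post above 1 N and horizontal distance between jaw_mid and collar_top below 0.007 m and z of jaw_mid in the frame of collar_top between -0.004 and 0.007 m and angle between loupe's own z axis and vertical below 0.17 rad and horizontal distance between lens and table_centre below 0.016 m and contact force between the fingers and loupe below 0.1 N), for 0.3 s.
2. the pointer is turned to the mark (horizontal distance between pointer_tip and mark_point below 0.004 m), for 0.3 s.
At the end, for the whole second after the job is handed in: both jaws grip the post (over 1 N each), its axis within 7 mm of the notch point; clip 0 to 7 mm above the collar, level within 0.17 rad; lens within 16 mm (horizontally) of the turntable's axis; loupe released, at rest; pointer tip within 4 mm (horizontally) of the mark point (all of step 1 and horizontal distance between pointer_tip and mark_point below 0.004 m and linear speed of loupe below 0.02 m/s); the robot touches nothing.
It fails at once if the robot touches the turntable, movement or pointer (contact force between any of the fingers, the arm and turntable above 0.5 N).
It fails at once if the mark is shifted (distance of mark_point from where it was at the start of the episode above 0.004 m).
It fails at once if a bystander is moved by more than 30 mm (distance of any of plain_clip, driver, tweezers, jar, eyepiece, case_ring, caliper from where it was at the start of the episode above 0.03 m).
It also fails if it takes over 66 s, if anything falls off the work surface, if the arm or the gripper's body presses on something with over 40 N, if the wrist force passes 120 N, or if a joint passes its speed limit or range.

## Working session

There is one attempt and no reset: what is moved stays moved. The work goes in short steps, Python scripts to look and compute and a tool call to move; the robot and the scene stay as the last step left them, time stands still between calls to the robot, and variables do not carry over. Pictures are saved under pics/ and viewed, at most 10 in all, crops included, and the job is handed in when it is done.

Besides the shell and the picture viewer there is one more tool, called after "Emit:" as a command line: name --pt "numbers of a row" for each row, then --argument value for the rest. jog_arm: Moves the arm, as the interface text tells. Its arguments: {"type":"object","properties":{"slide":{"type":"array"},"twist":{"type":"array"},"claw":{"type":"number"},"squeeze":{"type":"number"}},"required":["slide","twist"]}

```bash
mkdir -p pics; cat > h.py <<'E'
import numpy as np, cv2
from scipy.spatial.transform import Rotation as Ro
from rig import ctrl, get_image, camera_model, search_frame, regions_of, spot_point
def cam(name):
    m=camera_model(name); K=np.array(m["intrinsics"])
    if name=="wrist":
        s=ctrl.observe(); T=np.eye(4); T[:3,:3]=Ro.from_quat(s["tool_rot"]).as_matrix(); T[:3,3]=s["tcp_pos"]
        W=T@np.array(m["T_tool_cam"])
    else:
        W=np.eye(4); R=np.array(m["R"]); W[:3,:3]=R.T; W[:3,3]=-R.T@np.array(m["t"])
    return K,W
def deproj(K,W,px,d):
    px=np.atleast_2d(px); d=np.atleast_1d(d)
    r=np.c_[px,np.ones(len(px))]@np.linalg.inv(K).T
    return (r*d[:,None])@W[:3,:3].T+W[:3,3]
def onz(K,W,px,z):
    r=np.c_[np.atleast_2d(px),np.ones(len(np.atleast_2d(px)))]@np.linalg.inv(K).T@W[:3,:3].T
    return W[:3,3]+r*((z-W[2,3])/r[:,2])[:,None]
def save(n,img,crop=None,f=1):
    if crop: x0,y0,x1,y1=crop; img=img[y0:y1,x0:x1]
    cv2.imwrite("pics/"+n+".png",cv2.resize(img[:,:,::-1],None,fx=f,fy=f,interpolation=cv2.INTER_CUBIC))
E
cat > a.py <<'E'
from h import *
np.set_printoptions(precision=3,suppress=True)
print(ctrl.tips_ahead, ctrl.observe())
K,W=cam("top"); img,d=get_image("top"); save("top",img,f=1.5)
np.savez("top.npz",img=img,d=d)
Z={"loupe":0,"squeeze":.013,"jaw_mid":0,"lens":.035,"plain_clip":0,"holder":0,"collar_top":.06,"table_centre":.05,"pointer_tip":.031,"mark_point":.031,"knob_grip":.087}
for q,z in Z.items():
    for r in spot_point(q,"top")[:3]:
        print(q,np.round(r["pixel"],1),round(r["confidence"],2),onz(K,W,r["pixel"],z)[0])
E
python3 a.py
```

```text
0.022 {'time': 0.0, 'qpos': array([ 1.239,  0.213, -0.035,  1.323, -0.   ,  1.571]), 'joint_vel': array([ 0.001,  0.   , -0.   , -0.001, -0.001,  0.   ]), 'joint_efforts': array([ -0.002, -68.616,  48.712,   0.017,  -0.   ,   0.   ]), 'tcp_pos': array([0.163, 0.472, 0.253]), 'tool_rot': array([ 0.165,  0.986, -0.001, -0.   ]), 'ft_force': array([-0.911,  0.195, -0.311]), 'moment': array([ 0.   , -0.011,  0.039]), 'grasp_force': 0.0, 'gripper_width': 0.08510684310199411}
loupe [124.4 179.7] 0.67 [0.534 0.359 0.   ]
loupe [252.1 136.4] 0.65 [ 0.663 -0.026  0.   ]
loupe [107.5 268. ] 0.56 [0.272 0.404 0.   ]
squeeze [ 89.6 285.7] 0.72 [0.222 0.451 0.013]
squeeze [117.  188.3] 0.6 [0.507 0.377 0.013]
jaw_mid [130.  168.1] 0.77 [0.569 0.343 0.   ]
jaw_mid [227.3 233. ] 0.73 [0.372 0.049 0.   ]
jaw_mid [120.6 253.1] 0.6 [0.315 0.366 0.   ]
lens [133.7 143.4] 0.6 [0.638 0.324 0.035]
lens [272.4 142.6] 0.34 [ 0.637 -0.086  0.035]
lens [229.8 233.3] 0.19 [0.372 0.04  0.035]
plain_clip [179.9 196.8] 0.69 [0.481 0.191 0.   ]
holder [277. 146.] 0.91 [ 0.633 -0.101  0.   ]
holder [130.1 167.2] 0.41 [0.572 0.343 0.   ]
collar_top [254.1 136.7] 0.93 [ 0.65  -0.033  0.06 ]
table_centre [274.9 144.3] 0.76 [ 0.629 -0.093  0.05 ]
pointer_tip [294.3 160.4] 0.91 [ 0.584 -0.15   0.031]
pointer_tip [124.9 175.3] 0.67 [0.543 0.349 0.031]
```

View pics/top.png

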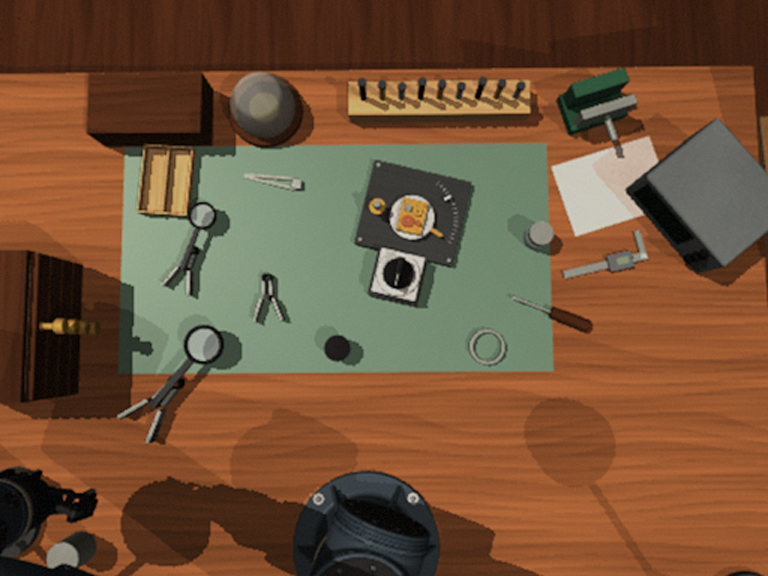

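Two loupes lie on the bench, in top-camera pixels. The small one has its lens at (135,144), hinge at (124,180) and tails near (118,192). The large one has its lens at (136,230) and tails near (90,282). The small one spans about 61 px × 3 mm ≈ 185 mm and its hinge–lens distance is 110 mm, so it fits the description; the large one is about 250 mm. The armless clip at (180,197) is the plain_clip. I'll hover over the small loupe and confirm from there.

Emit:
jog_arm --pt "-50 0 0" --pt "-100 5 0" --pt "-150 10 0" --pt "-200 15 0" --pt "-250 19 0" --pt "-300 19 0" --pt "-350 19 0" --pt "-350 19 0" --pt "-350 19 0" --pt "-350 19 0" --twist '[0,0,0,0,0,0,0,0,0,0]' --claw 1

```text
time: 1.85
tcp_pos: [0.499, 0.3772, 0.2536]
tool_rot: [0.165, 0.986, 0.0, 0.0]
ft_force: [-0.5, 0.5, 0.1]
gripper_width: 0.0851
grasp_force: 0.0
```

```bash
cat > b.py <<'E'
from h import *
import sys
np.set_printoptions(precision=4,suppress=True)
s=ctrl.observe(); print(s["time"],s["tcp_pos"],s["tool_rot"],s["qpos"],s["ft_force"])
print(np.array(camera_model("wrist")["T_tool_cam"]))
K,W=cam("wrist"); img,d=get_image("wrist"); save(sys.argv[1],img,f=1.4)
np.savez(sys.argv[1]+".npz",img=img,d=d,K=K,W=W)
for q,z in {"loupe":0,"squeeze":.013,"jaw_mid":0,"lens":.035,"jaw_left":0,"jaw_right":0}.items():
    for r in spot_point(q,"wrist")[:2]:
        print(q,np.round(r["pixel"],1),round(r["confidence"],2),onz(K,W,r["pixel"],z)[0])
for q in ("lens","loupe"):
    for r in regions_of(q,"wrist")[:2]:
        m=r["region"]&(d>0); v,u=np.nonzero(m); P=deproj(K,W,np.c_[u,v],d[v,u]); print(q,r["confidence"],r["pixel"],m.sum(),P.min(0),P.max(0))
E
python3 b.py w1
```

```text
1.85 [0.499  0.3772 0.2536] [0.1646 0.9864 0.0001 0.    ] [0.6472 0.4864 0.3537 1.438  0.0001 0.9779] [-0.4799  0.483   0.1393]
[[ 0.0007 -0.9577 -0.2877  0.0728]
 [ 1.      0.0005  0.0007 -0.0001]
 [-0.0005 -0.2877  0.9577 -0.1204]
 [ 0.      0.      0.      1.    ]]
loupe [245.5 197.2] 0.98 [0.5348 0.354  0.    ]
loupe [178.2 334.8] 0.57 [0.7103 0.1825 0.    ]
squeeze [247.2 173.3] 0.68 [0.5024 0.368  0.013 ]
jaw_mid [246.5 227.4] 0.8 [0.5759 0.341  0.    ]
jaw_mid [187.2  11.7] 0.66 [0.3098 0.3642 0.    ]
lens [247.5 284.7] 0.9 [0.6396 0.3209 0.035 ]
lens [155.6  97. ] 0.57 [0.3855 0.3036 0.035 ]
jaw_left [247.2 200.2] 0.62 [0.5394 0.3548 0.    ]
jaw_right [247.5 198.2] 0.92 [0.5369 0.3561 0.    ]
lens 0.8 [249.6, 261.6] 2588 [ 0.4841  0.2922 -0.0015] [0.6652 0.4005 0.041 ]
lens 0.76 [162.8, 85.3] 5636 [ 0.3015  0.2668 -0.0016] [0.4231 0.3904 0.0563]
loupe 0.81 [247.3, 255.0] 2723 [ 0.4841  0.2843 -0.0017] [0.6778 0.4009 0.041 ]
loupe 0.76 [163.9, 86.6] 5670 [ 0.3054  0.2717 -0.0001] [0.424  0.3914 0.0563]
```

View pics/w1.png

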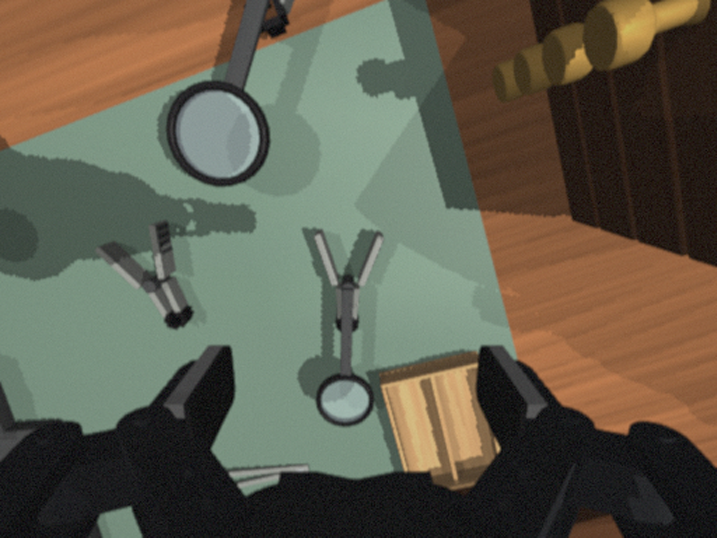

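The picture shows the small loupe straight below: tails at (320,238) and (378,240), hinge at (347,285), lens at (345,400). Its top is 41 mm high, which matches. The large one, top left with its lens at (218,133), stands 56 mm high, so it isn't the one meant. Next I refine the loupe's axis from the depth image.

```bash
cat > c.py <<'E'
from h import *
np.set_printoptions(precision=4,suppress=True)
f=np.load("w1.npz"); d=f["d"];K=f["K"];W=f["W"]
v,u=np.nonzero(d>0); P=deproj(K,W,np.c_[u,v],d[v,u])
h=np.array([.535,.3545]); a=np.array([.9536,-.301]); n=np.array([.301,.9536])
for it in range(3):
    X=(P[:,:2]-h)@a; Y=(P[:,:2]-h)@n; z=P[:,2]
    L=(z>.027)&(z<.045)&(X>.085)&(X<.14)&(abs(Y)<.04)
    c,r=cv2.minEnclosingCircle(P[L,:2].astype(np.float32)*1000); c=np.array(c)/1000
    T=(z>.018)&(z<.03)&(X<-.012)&(X>-.08)&(abs(Y)<.05)
    tp=T&(Y>0); tm=T&(Y<0)
    e=lambda m:(X[m].min(),Y[m&(X<-.03)&(X>-.042)].min(),Y[m&(X<-.03)&(X>-.042)].max(),np.median(z[m]))
    bm=P[:,:2][T&(abs(X+.036)<.008)]; B=[P[m&(abs(X+.036)<.006),:2].mean(0) for m in (tp,tm)]; mid=(B[0]+B[1])/2
    print("lens",c,r,"plus",e(tp),"minus",e(tm),"mid",mid)
    a=(c-mid)/np.linalg.norm(c-mid); n=np.array([-a[1],a[0]]); h=c-.108*a
    print("yaw",np.degrees(np.arctan2(a[1],a[0])),"hinge",h,"sq",h-.036*a)
E
python3 c.py
```

```text
lens [0.6391 0.3193] 27.674694061279297 plus (np.float64(-0.04423308759935377), np.float64(0.024744050799069196), np.float64(0.034620253862521204), np.float64(0.02536191637529192)) minus (np.float64(-0.047004645057184546), np.float64(-0.023464464030991932), np.float64(-0.014052316995796512), np.float64(0.025365312333513024)) mid [0.5025 0.3706]
yaw -20.566395448890727 hinge [0.538  0.3572] sq [0.5043 0.3699]
lens [0.6391 0.3193] 27.674694061279297 plus (np.float64(-0.04761878326797073), np.float64(0.01830744910163967), np.float64(0.028908439915166548), np.float64(0.0253959688875941)) minus (np.float64(-0.04776076927718378), np.float64(-0.0291809337339846), np.float64(-0.01927142703405607), np.float64(0.025365312333513024)) mid [0.5041 0.3694]
yaw -20.364656982350542 hinge [0.5379 0.3569] sq [0.5041 0.3694]
lens [0.6391 0.3193] 27.674694061279297 plus (np.float64(-0.047533832940118696), np.float64(0.018800289719347323), np.float64(0.029435784467371478), np.float64(0.0253959688875941)) minus (np.float64(-0.04784994388546961), np.float64(-0.028658451515372094), np.float64(-0.01878099452508977), np.float64(0.025353695253061248)) mid [0.5042 0.3695]
yaw -20.39335769852916 hinge [0.5379 0.3569] sq [0.5042 0.3695]
```

Emit:
jog_arm --pt "-6 -5.5 50" --pt "-6 -5.5 100" --pt "-6 -5.5 150" --pt "-6 -5.5 190" --pt "-6 -5.5 215" --pt "-6 -5.5 227" --pt "-6 -5.5 227" --pt "-6 -5.5 227" --twist '[1.5,1.5,1.5,1.5,1.5,1.5,1.5,1.5]'

```text
time: 3.3
tcp_pos: [0.5045, 0.37, 0.0275]
tool_rot: [0.178, 0.984, 0.001, 0.001]
ft_force: [-0.4, 0.6, -0.5]
gripper_width: 0.0854
grasp_force: 0.0
```

Emit:
jog_arm --pt "0 0 0" --pt "0 0 0" --pt "0 0 0" --pt "0 0 0" --pt "0 0 0" --pt "0 0 0" --pt "0 0 0" --pt "0 0 0" --twist '[0,0,0,0,0,0,0,0]' --claw 0.2 --squeeze 40

```text
time: 4.3
tcp_pos: [0.5044, 0.3701, 0.0277]
tool_rot: [0.178, 0.984, 0.001, 0.001]
ft_force: [-1.9, -0.0, 11.4]
gripper_width: 0.0239
grasp_force: 39.2
```

Emit:
jog_arm --pt "0 0 -10" --pt "0 0 -40" --pt "0 0 -80" --pt "0 0 -110" --pt "0 0 -110" --pt "0 0 -110" --twist '[0,0,0,0,0,0]' --claw 0

```text
time: 5.05
tcp_pos: [0.5036, 0.3693, 0.1358]
tool_rot: [0.178, 0.984, -0.0, -0.0]
ft_force: [-0.8, 0.1, -1.5]
gripper_width: 0.0239
grasp_force: 39.8
```

```bash
python3 b.py w2
```

```text
5.05 [0.5036 0.3693 0.1358] [ 0.178   0.984  -0.0003 -0.0003] [0.6328 0.5128 0.0974 1.1562 0.     0.9908] [-0.8331  0.0625 -1.478 ]
[[ 0.0007 -0.9577 -0.2877  0.0728]
 [ 1.      0.0005  0.0006 -0.    ]
 [-0.0005 -0.2877  0.9577 -0.1204]
 [ 0.      0.      0.      1.    ]]
loupe [252.7 307. ] 0.97 [0.6181 0.3257 0.    ]
squeeze [254.7 268.2] 0.64 [0.5698 0.3458 0.013 ]
lens [105.2  86.7] 0.95 [0.3858 0.3018 0.035 ]
lens 0.94 [254.3, 301.6] 3811 [ 0.4883  0.3132 -0.0004] [0.6263 0.3848 0.1885]
lens 0.69 [104.7, 76.5] 12275 [ 0.3278  0.2383 -0.0013] [0.4242 0.3488 0.0571]
loupe 0.7 [249.2, 300.9] 3827 [ 0.4883  0.2874 -0.0005] [0.64   0.3849 0.1386]
loupe 0.66 [105.8, 75.8] 12252 [ 0.3284  0.2383 -0.0014] [0.4242 0.3488 0.0571]
```

View pics/w2.png

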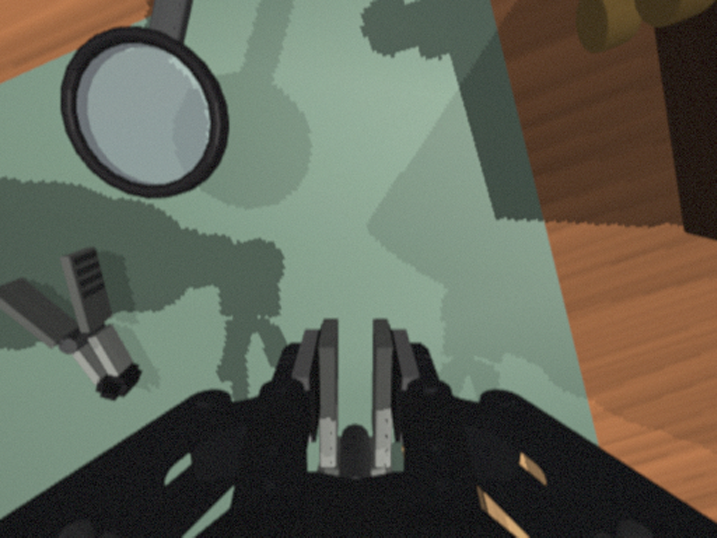

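The loupe is held: the tails are parallel between the pads at (330,400) and (382,400), with the hinge at (355,440). I measure where it sits in the tool frame, and find the holder again.

```bash
cat > d.py <<'E'
from h import *
np.set_printoptions(precision=4,suppress=True)
f=np.load("w2.npz"); d=f["d"];K=f["K"]
T=np.array(camera_model("wrist")["T_tool_cam"])
v,u=np.nonzero(d>0); P=deproj(K,T,np.c_[u,v],d[v,u])
m=(abs(P[:,1])<.0145)&(P[:,2]>-.01)&(P[:,2]<.04)&(P[:,0]>0)
Q=P[m]; print(len(Q))
for lo in np.arange(0,.03,.003):
    k=(Q[:,0]>=lo)&(Q[:,0]<lo+.003)
    if k.any(): print(round(lo,3),k.sum(),np.percentile(Q[k,2],[2,25,50,98]),np.percentile(Q[k,1],[2,98]))
f=np.load("top.npz"); d=f["d"]; K,W=cam("top")
v,u=np.mgrid[90:210,225:330].reshape(2,-1); k=d[v,u]>0; v=v[k];u=u[k]
P=deproj(K,W,np.c_[u,v],d[v,u])
s=lambda lo,hi,c,r:P[(P[:,2]>lo)&(P[:,2]<hi)&(np.hypot(*(P[:,:2]-c).T)<r)]
for nm,a in (("post",(.07,.09,(.65,-.033),.03)),("collar",(.05,.09,(.65,-.033),.03)),("knobbar",(.08,.1,(.52,-.055),.05)),("knobdisc",(.055,.1,(.52,-.055),.045)),("table",(.035,.06,(.63,-.093),.045))):
    Q=s(*a); print(nm,len(Q),Q.mean(0) if len(Q) else "",(Q.min(0)+Q.max(0))[:2]/2 if len(Q) else "")
for q,z in {"knob_grip":.087,"collar_top":.06,"knob":.0,"post":.06,"turntable":.018}.items():
    for r in spot_point(q,"top")[:2]: print(q,np.round(r["pixel"],1),round(r["confidence"],2),onz(K,W,r["pixel"],z)[0])
E
python3 d.py
```

```text
1487
0.0 175 [-0.0089  0.0014  0.002   0.0224] [-0.0119  0.012 ]
0.003 204 [-0.008   0.0015  0.002   0.0229] [-0.0119  0.012 ]
0.006 187 [-0.0073  0.0013  0.002   0.0233] [-0.0119  0.012 ]
0.009 919 [-0.009   0.0021  0.0078  0.0259] [-0.0142  0.0142]
0.012 2 [0.0043 0.0051 0.0059 0.0074] [-0.0113 -0.0092]
post 20 [ 0.6465 -0.0225  0.0817] [ 0.6467 -0.0224]
collar 88 [ 0.6461 -0.0224  0.0652] [ 0.6473 -0.0235]
knobbar 99 [ 0.5153 -0.0618  0.0931] [ 0.5155 -0.0625]
knobdisc 517 [ 0.5162 -0.0604  0.0671] [ 0.5194 -0.0587]
table 435 [ 0.6296 -0.0899  0.0433] [ 0.6307 -0.0907]
collar_top [254.1 136.7] 0.93 [ 0.6495 -0.0325  0.06  ]Traceback (most recent call last):
  File "d.py", line 18, in <module>
    for r in spot_point(q,"top")[:2]: print(q,np.round(r["pixel"],1),round(r["confidence"],2),onz(K,W,r["pixel"],z)[0])
             ~~~~~~~~~~^^^^^^^^^
ValueError: it knows: caliper, case_ring, collar_top, driver, eyepiece, holder, jar, jaw_left, jaw_mid, jaw_right, knob_grip, lens, loupe, mark_point, plain_clip, pointer_tip, post, squeeze, table_centre, turntab
```

Depth puts the post at (0.647,−0.022) and the table at (0.630,−0.090). They are 70 mm apart, and the knob is 117 mm from the table, both as specified. I go to a hover in the final orientation with the post in view ahead of the tool.

Emit:
jog_arm --pt "0 0 -50" --pt "-15 -20 -84" --pt "-45 -62 -84" --pt "-76 -104 -84" --pt "-107 -146 -84" --pt "-138 -188 -84" --pt "-169 -230 -84" --pt "-200 -272 -84" --pt "-231 -314 -84" --pt "-258 -352 -84" --pt "-276 -376 -84" --pt "-276 -376 -84" --twist '[0,5,14,23,32,41,50,59,68,77,84,84]'

```text
time: 7.1
tcp_pos: [0.6309, -0.0814, 0.2199]
tool_rot: [0.792, 0.611, -0.0, 0.0]
ft_force: [0.4, 1.1, -1.5]
gripper_width: 0.0239
grasp_force: 39.8
```

Emit:
jog_arm --pt "0 0 0" --pt "0 0 0" --pt "0 0 0" --twist '[0,0,0]'

```text
time: 7.48
tcp_pos: [0.6306, -0.0786, 0.2205]
tool_rot: [0.79, 0.613, 0.0, 0.0]
ft_force: [1.1, -0.1, -1.4]
gripper_width: 0.0238
grasp_force: 39.8
```

```bash
cat > e.py <<'E'
from h import *
np.set_printoptions(precision=4,suppress=True)
s=ctrl.observe(); print(s["time"],s["tcp_pos"],s["tool_rot"],s["qpos"][5],s["gripper_width"])
R=Ro.from_quat(s["tool_rot"]).as_matrix(); print("tool x angle",np.degrees(np.arctan2(R[1,0],R[0,0])))
for c in ("wrist","side"):
    K,W=cam(c); img,d=get_image(c); save(c+"3",img,f=1.4); np.savez(c+"3.npz",img=img,d=d,K=K,W=W)
    print(c,K[0,0],W[:3,3])
    for q,z in {"collar_top":.06,"table_centre":.05,"mark_point":.031,"pointer_tip":.031,"knob_grip":.087,"lens":.2,"jaw_mid":.2}.items():
        for r in spot_point(q,c)[:2]: print(q,np.round(r["pixel"],1),round(r["confidence"],2),onz(K,W,r["pixel"],z)[0])
E
python3 e.py
```

```text
7.475 [ 0.6306 -0.0786  0.2205] [0.7903 0.6127 0.0001 0.0001] 1.6985701796395394 0.023780940596697716
tool x angle 75.5738519145885
wrist 295.154751183453 [ 0.6494 -0.0077  0.3409]
collar_top [261.4 126.5] 0.92 [ 0.6521 -0.0261  0.06  ]
table_centre [260.4 197.1] 0.56 [ 0.6341 -0.0954  0.05  ]
table_centre [259.5 124.6] 0.53 [ 0.6509 -0.0246  0.05  ]
mark_point [301.6 233.5] 0.59 [ 0.6681 -0.1549  0.031 ]
pointer_tip [262.5 196. ] 0.65 [ 0.6356 -0.1005  0.031 ]
knob_grip [133.7 208.7] 0.75 [ 0.5216 -0.0663  0.087 ]
side 393.33326324895654 [0.3601 0.6849 0.9773]
table_centre [219.3 178.1] 0.86 [ 0.6401 -0.1096  0.05  ]
pointer_tip [303.7 171.1] 0.66 [ 0.3835 -0.2172  0.031 ]
pointer_tip [239.8 173.9] 0.59 [ 0.5856 -0.1585  0.031 ]
knob_grip [207.9 194.5] 0.63 [ 0.6441 -0.008   0.087 ]
knob_grip [253.4 188.1] 0.53 [ 0.5191 -0.0617  0.087 ]
lens [275.8 320.5] 0.71 [0.3781 0.3691 0.2   ]
lens [242.2 110.5] 0.65 [ 0.6016 -0.27    0.2   ]
jaw_mid [297.1 358.9] 0.92 [0.3247 0.4346 0.2   ]
jaw_mid [227.8 136.2] 0.66 [ 0.615  -0.1454  0.2   ]
```

View pics/wrist3.png

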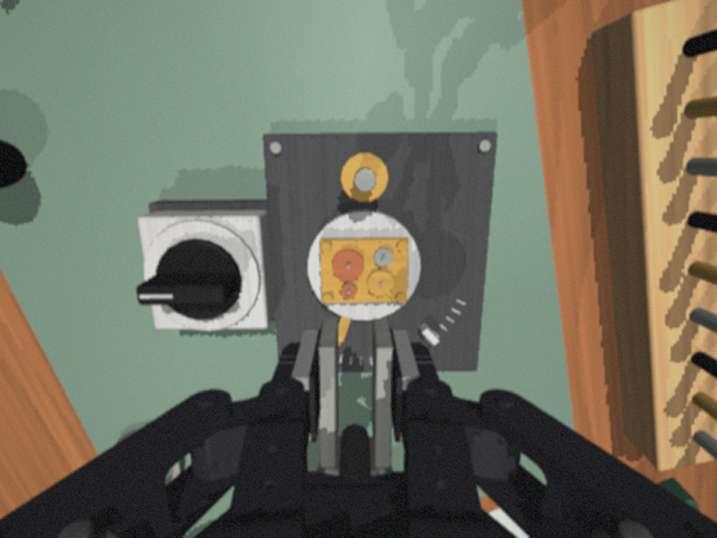

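View pics/side3.png

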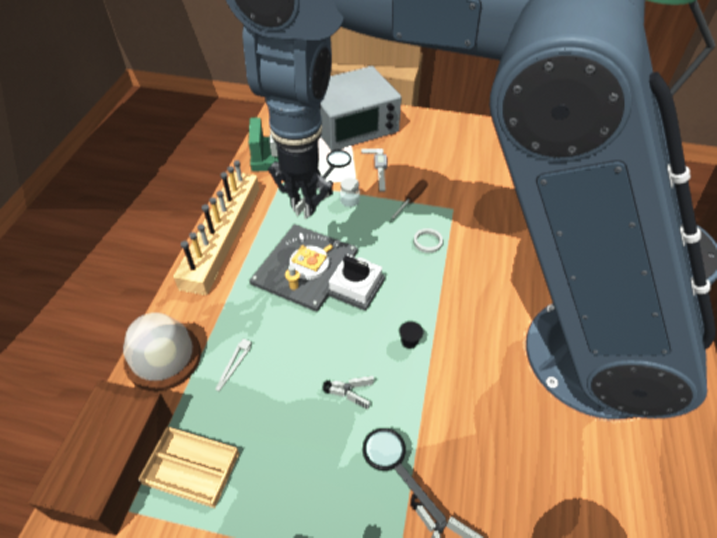

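The wrist view shows the pin at (365,180), turntable (364,265), mark (430,335), pointer root (345,328) and knob bar (195,288). The side view shows the held lens at (338,158). Next: exact numbers from the depth images.

```bash
cat > f.py <<'E'
from h import *
np.set_printoptions(precision=4,suppress=True)
f=np.load("wrist3.npz"); d=f["d"];K=f["K"];W=f["W"]
v,u=np.nonzero(d>0); P=deproj(K,W,np.c_[u,v],d[v,u])
def s(lo,hi,c,r):
    k=(P[:,2]>lo)&(P[:,2]<hi)&(np.hypot(*(P[:,:2]-c).T)<r); return P[k]
c=np.array([.648,-.024])
def rep(nm,Q):
    cc,r=cv2.minEnclosingCircle((Q[:,:2]*1000).astype(np.float32)); print(nm,len(Q),Q.mean(0),np.array(cc)/1000,r)
rep("pin",s(.079,.09,c,.02)); rep("collar",s(.055,.064,c,.025)); rep("pin+collar",s(.055,.09,c,.025))
rep("table(40-)",s(.035,.06,(.632,-.09),.05)); rep("disc",s(.058,.068,(.517,-.062),.04))
B=s(.088,.1,(.517,-.062),.045); rep("bar",B)
(bc,bs,ba)=cv2.minAreaRect((B[:,:2]*1000).astype(np.float32)); print("bar rect",bc,bs,ba,cv2.boxPoints((bc,bs,ba)))
g=np.array(f["img"]).astype(int)
M=s(.024,.036,(.668,-.152),.025); rep("mark",M) if len(M) else 0
Q=s(.01,.022,(.632,-.09),.16); r=cv2.minAreaRect((Q[:,:2]*1000).astype(np.float32)); print("plate",r)
S=np.load("side3.npz"); d=S["d"];K=S["K"];W=S["W"]
v,u=np.mgrid[85:150,205:265].reshape(2,-1); k=d[v,u]>0;v=v[k];u=u[k]
P=deproj(K,W,np.c_[u,v],d[v,u])
q=(P[:,2]>.215)&(P[:,2]<.24)&(P[:,1]<-.19)&(P[:,1]>-.30)&(abs(P[:,0]-.6)<.06)
rep("lens",P[q])
E
python3 f.py
```

```text
pin 206 [ 0.6508 -0.0255  0.0827] [ 0.6508 -0.0257] 6.9626545906066895
collar 699 [ 0.6508 -0.0249  0.0597] [ 0.6508 -0.0256] 15.8604154586792
pin+collar 917 [ 0.6508 -0.025   0.065 ] [ 0.6508 -0.0256] 15.8604154586792
table(40-) 2887 [ 0.6345 -0.0919  0.0441] [ 0.634  -0.0935] 40.66410827636719
disc 1634 [ 0.5236 -0.0599  0.0636] [ 0.5199 -0.0647] 30.166704177856445
bar 982 [ 0.5211 -0.0643  0.0931] [ 0.5203 -0.0643] 28.656776428222656
bar rect (520.0531005859375, -65.32904052734375) (14.879386901855469, 56.995121002197266) 76.25668334960938 [[490.604  -65.7855]
 [545.9673 -79.326 ]
 [549.5022 -64.8726]
 [494.1389 -51.3321]]
mark 95 [ 0.6721 -0.1624  0.0298] [ 0.6667 -0.151 ] 23.101696014404297
plate ((606.8699340820312, -86.87016296386719), (199.8709716796875, 256.46942138671875), 76.29972839355469)
lens 203 [ 0.5915 -0.2202  0.2283] [ 0.5949 -0.2214] 30.071306228637695
```

Emit:
jog_arm --pt "35 2 0" --pt "80 4 0" --pt "120 5.5 0" --pt "134 5.5 20" --pt "134 5.5 60" --pt "134 5.5 90" --pt "134 5.5 97" --pt "134 5.5 97" --pt "134 5.5 97" --pt "134 5.5 97" --twist '[-0.6,-0.6,-0.6,-0.6,-0.6,-0.6,-0.6,-0.6,-0.6,-0.6]'

```text
time: 9.52
tcp_pos: [0.6701, 0.049, 0.1245]
tool_rot: [0.788, 0.616, 0.001, 0.0]
ft_force: [0.4, 0.3, -1.7]
gripper_width: 0.0238
grasp_force: 39.8
```

```bash
cat > g.py <<'E'
from h import *
import sys
np.set_printoptions(precision=4,suppress=True)
s=ctrl.observe(); print(s["time"],s["tcp_pos"],s["ft_force"])
R=Ro.from_quat(s["tool_rot"]).as_matrix(); print("tool x angle",np.degrees(np.arctan2(R[1,0],R[0,0])))
ims=[]
for c,(u0,v0) in (("side",(219,175)),("top",(270,140))):
    K,W=cam(c); img,d=get_image(c)
    ims.append(cv2.resize(img[v0-50:v0+50,u0-50:u0+50],(400,400),interpolation=cv2.INTER_CUBIC))
    v,u=np.mgrid[v0-60:v0+60,u0-60:u0+60].reshape(2,-1); k=d[v,u]>0;v=v[k];u=u[k]
    P=deproj(K,W,np.c_[u,v],d[v,u]); zl=s["tcp_pos"][2]+.007 if len(sys.argv)<3 else float(sys.argv[2])
    q=(abs(P[:,2]-zl)<.012)&(np.hypot(P[:,0]-.634,P[:,1]+.094)<.045)
    Q=P[q]
    if len(Q)>5:
        cc,r=cv2.minEnclosingCircle((Q[:,:2]*1000).astype(np.float32)); print(c,"lens",len(Q),Q.mean(0),cc,r)
    for n,z in (("lens",zl),("jaw_mid",zl-.035),("loupe",zl-.035)):
        for r in spot_point(n,c)[:3]: print(c,n,np.round(r["pixel"]),round(r["confidence"],2),onz(K,W,r["pixel"],z)[0])
save(sys.argv[1],np.hstack(ims))
E
python3 g.py p4
```

```text
9.525 [0.6701 0.049  0.1245] [ 0.4303  0.3411 -1.7408]
tool x angle 76.08246160560624
side lens 236 [ 0.6332 -0.0905  0.1322] (636.880615234375, -86.58270263671875) 35.755027770996094
side lens [218. 163.] 0.71 [ 0.6355 -0.0979  0.1315]
side lens [274. 317.] 0.65 [0.3847 0.3347 0.1315]
side lens [247. 280.] 0.22 [0.4646 0.2591 0.1315]
side jaw_mid [298. 358.] 0.98 [0.3176 0.3998 0.0965]
side jaw_mid [206. 188.] 0.79 [ 0.6544 -0.0247  0.0965]
side loupe [313. 377.] 0.72 [0.2812 0.4304 0.0965]
side loupe [201. 196.] 0.61 [0.6599 0.0102 0.0965]
top lens 344 [ 0.63   -0.091   0.1326] (631.6998901367188, -84.8095703125) 36.13467025756836
top lens [136. 224.] 0.89 [0.3973 0.2873 0.1315]
top lens [277. 137.] 0.64 [ 0.6338 -0.0947  0.1315]
top jaw_mid [254. 133.] 0.89 [ 0.6514 -0.0315  0.0965]
top jaw_mid [120. 255.] 0.81 [0.3152 0.338  0.0965]
top loupe [238. 130.] 0.79 [0.66   0.0113 0.0965]
top loupe [108. 267.] 0.57 [0.2809 0.3694 0.0965]
top loupe [274. 144.] 0.39 [ 0.6201 -0.088   0.0965]
```

View pics/p4.png

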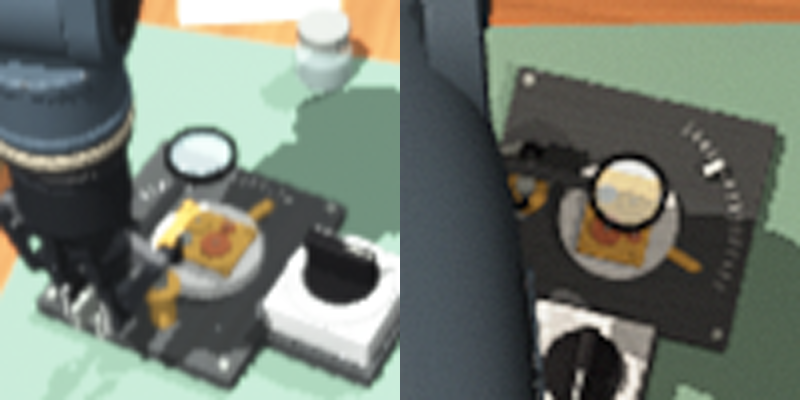

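The lens and hinge estimates agree with the targets to within 2–4 mm: the hinge is at (0.660,0.011) against an expected (0.660,0.011). Lowering slowly.

Emit:
jog_arm --pt "1 0 8" --pt "1 0 16" --pt "1 0 24" --pt "1 0 30" --pt "1 0 33" --pt "1 0 34" --pt "1 0 34" --pt "1 0 34" --twist '[0,0,0,0,0,0,0,0]'

```text
time: 10.92
tcp_pos: [0.6699, 0.05, 0.0896]
tool_rot: [0.788, 0.616, 0.0, 0.0]
ft_force: [-0.1, 0.3, -0.7]
gripper_width: 0.0235
grasp_force: 39.8
```

Emit:
jog_arm --pt "0 0 0" --pt "0 0 0" --pt "0 0 0" --pt "0 0 0" --pt "0 0 0" --pt "0 0 0" --pt "0 0 0" --twist '[0,0,0,0,0,0,0]' --claw 1

```text
time: 11.8
tcp_pos: [0.6697, 0.0499, 0.0893]
tool_rot: [0.788, 0.616, -0.0, 0.0]
ft_force: [0.3, 0.6, 0.9]
gripper_width: 0.0857
grasp_force: 0.0
```

```bash
python3 g.py p5 .096
```

```text
11.8 [0.6697 0.0499 0.0893] [0.2799 0.6055 0.8685]
tool x angle 76.08791721358644
side lens 232 [ 0.6316 -0.0878  0.0966] (632.4439697265625, -84.1651611328125) 35.3002815246582
side lens [273. 317.] 0.88 [0.3882 0.3208 0.096 ]
side lens [295. 245.] 0.69 [0.3684 0.1152 0.096 ]
side lens [221. 170.] 0.64 [ 0.6294 -0.102   0.096 ]
side jaw_mid [207. 198.] 0.76 [ 0.6526 -0.0162  0.061 ]
side jaw_mid [298. 358.] 0.71 [0.3177 0.3885 0.061 ]
side loupe [313. 378.] 0.94 [0.2779 0.4227 0.061 ]
side loupe [200. 205.] 0.9 [0.6626 0.0158 0.061 ]
top lens 321 [ 0.6293 -0.0876  0.0979] (632.009521484375, -82.83252716064453) 34.391536712646484
top lens [133. 229.] 0.9 [0.3849 0.3047 0.096 ]
top lens [274. 141.] 0.58 [ 0.6304 -0.089   0.096 ]
top jaw_mid [251. 137.] 0.56 [ 0.6485 -0.0238  0.061 ]
top loupe [238. 132.] 0.69 [0.662  0.0132 0.061 ]
```

View pics/p5.png

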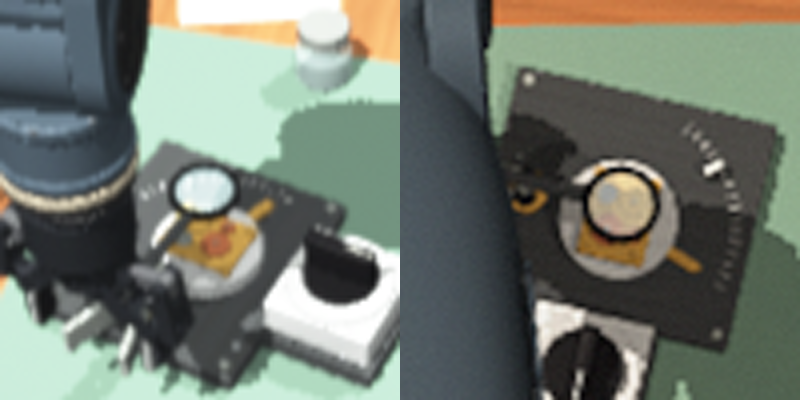

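The loupe stands on the post with its lens centred over the movement (side view (205,190), top view (620,205)), and the fingers are open. I rise straight up and go over the knob, tool across the bar.

Emit:
jog_arm --pt "0 0 -10" --pt "0 0 -40" --pt "0 0 -90" --pt "0 0 -140" --pt "-20 -15 -180" --pt "-40 -30 -210" --pt "-65 -50 -210" --pt "-90 -70 -210" --pt "-115 -90 -210" --pt "-135 -108 -210" --pt "-147 -118 -210" --pt "-147 -118 -210" --twist '[0,0,0,-5,-15,-25,-35,-45,-55,-65,-75,-85]'

```text
time: 13.7
tcp_pos: [0.5191, -0.065, 0.3005]
tool_rot: [0.162, 0.987, -0.0, 0.001]
ft_force: [0.9, -0.2, 0.0]
gripper_width: 0.0857
grasp_force: 0.0
```

Emit:
jog_arm --pt "0 0 0" --pt "0 0 0" --pt "0 0 0" --twist '[-5.2,-5.2,-5.2]'

```text
time: 14.08
tcp_pos: [0.5199, -0.0643, 0.2996]
tool_rot: [0.12, 0.993, 0.0, 0.0]
ft_force: [0.2, -0.5, 0.3]
gripper_width: 0.0856
grasp_force: 0.0
```

```bash
cat > k.py <<'E'
from h import *
import sys
np.set_printoptions(precision=4,suppress=True)
s=ctrl.observe(); print(s["time"],s["tcp_pos"],s["ft_force"],s["qpos"])
R=Ro.from_quat(s["tool_rot"]).as_matrix(); print("tool x angle",np.degrees(np.arctan2(R[1,0],R[0,0])))
K,W=cam("wrist"); img,d=get_image("wrist"); save(sys.argv[1],img,f=1.4); np.savez(sys.argv[1]+".npz",img=img,d=d,K=K,W=W)
v,u=np.nonzero(d>0); P=deproj(K,W,np.c_[u,v],d[v,u])
def S(lo,hi,c,r): return P[(P[:,2]>lo)&(P[:,2]<hi)&(np.hypot(*(P[:,:2]-c).T)<r)]
B=S(.088,.1,(.520,-.0645),.045); r=cv2.minAreaRect((B[:,:2]*1000).astype(np.float32)); print("bar",len(B),r)
b=cv2.boxPoints(r); e=max((b[1]-b[0],b[2]-b[1]),key=np.linalg.norm); print("bar angle",np.degrees(np.arctan2(e[1],e[0])))
for nm,a in (("lens",(.088,.104,(.634,-.0936),.04)),("mark",(.026,.034,(.67,-.155),.03))):
    Q=S(*a)
    if len(Q)>5: c,rr=cv2.minEnclosingCircle((Q[:,:2]*1000).astype(np.float32)); print(nm,len(Q),Q.mean(0),c,rr)
for q,z in {"collar_top":.06,"table_centre":.05,"lens":.095,"jaw_mid":.061,"mark_point":.031,"pointer_tip":.031}.items():
    for r in spot_point(q,"wrist")[:2]: print(q,np.round(r["pixel"],1),round(r["confidence"],2),onz(K,W,r["pixel"],z)[0])
E
python3 k.py w6
```

```text
14.075 [ 0.5199 -0.0643  0.2996] [ 0.218  -0.5147  0.3154] [-0.1231  0.2615  0.1445  1.4534  0.      0.1183]
tool x angle 166.1673537369392
bar 588 ((518.6912231445312, -64.97901916503906), (12.790801048278809, 56.687355041503906), 76.01879119873047)
bar angle -13.98122
lens 1555 [ 0.6306 -0.0908  0.0976] (632.81494140625, -86.83802795410156) 33.412109375
mark 51 [ 0.6708 -0.1639  0.0299] (663.9026489257812, -151.92489624023438) 23.21281623840332
collar_top [304.3 253.4] 0.83 [ 0.6497 -0.0252  0.06  ]
table_centre [255.2 246.7] 0.75 [ 0.629  -0.0885  0.05  ]
lens [256.2 267.4] 0.62 [ 0.6349 -0.089   0.095 ]
jaw_mid [302.7 251.9] 0.7 [ 0.6464 -0.027   0.061 ]
mark_point [216.5 274.5] 0.43 [ 0.6689 -0.1577  0.031 ]
mark_point [252.5 234.6] 0.33 [ 0.6188 -0.0899  0.031 ]
pointer_tip [207.2 227.8] 0.97 [ 0.5932 -0.15    0.031 ]
pointer_tip [255.1 268.2] 0.18 [ 0.6724 -0.0991  0.031 ]
```

View pics/w6.png

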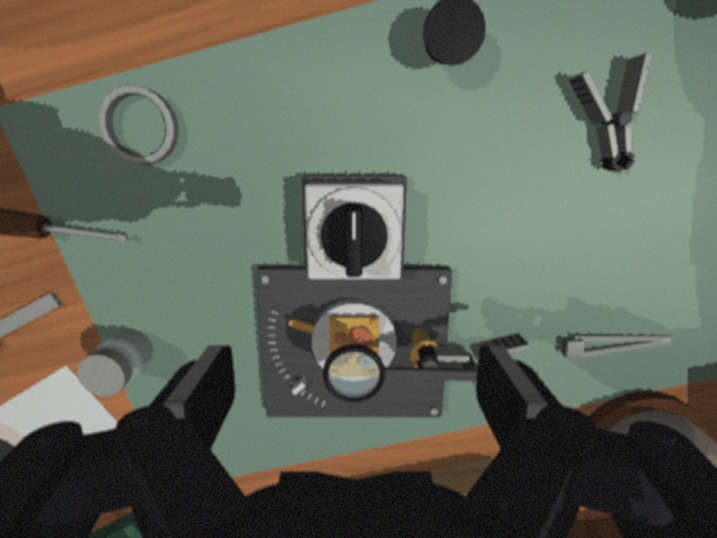

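The loupe holds on the post with its lens at (353,374), over the movement. The pointer tip is at (290,325), the mark at (299,387) and the knob bar at (354,240). About the table centre the pointer is at −126° and the mark at about −62°, so the knob needs roughly 128° clockwise. I grip the bar.

Emit:
jog_arm --pt "0 0 50" --pt "0 0 100" --pt "0 0 150" --pt "0 0 185" --pt "0 0 202" --pt "0 0 206" --pt "0 0 206" --pt "0 0 206" --twist '[0,0,0,0,0,0,0,0]'

```text
time: 15.42
tcp_pos: [0.5205, -0.0644, 0.0942]
tool_rot: [0.119, 0.993, 0.0, 0.001]
ft_force: [-0.6, -0.4, 0.3]
gripper_width: 0.0856
grasp_force: 0.0
```

Emit:
jog_arm --pt "0 0 0" --pt "0 0 0" --pt "0 0 0" --pt "0 0 0" --pt "0 0 0" --pt "0 0 0" --pt "0 0 0" --pt "0 0 0" --twist '[0,0,0,0,0,0,0,0]' --claw 0 --squeeze 40

```text
time: 16.42
tcp_pos: [0.5197, -0.0652, 0.0936]
tool_rot: [0.12, 0.993, -0.001, 0.0]
ft_force: [-3.9, -7.4, 6.1]
gripper_width: 0.0135
grasp_force: 41.7
```

Emit:
jog_arm --pt "0 0 0" --pt "0 0 0" --pt "0 0 0" --pt "0 0 0" --pt "0 0 0" --pt "0 0 0" --twist '[6,12,18,24,30,30]'

```text
time: 17.18
tcp_pos: [0.5196, -0.0655, 0.0936]
tool_rot: [0.373, 0.928, -0.001, 0.0]
ft_force: [-5.0, -9.8, 7.8]
gripper_width: 0.0133
grasp_force: 41.8
```

Emit:
jog_arm --pt "0 0 0" --pt "0 0 0" --pt "0 0 0" --pt "0 0 0" --pt "0 0 0" --pt "0 0 0" --pt "0 0 0" --pt "0 0 0" --pt "0 0 0" --pt "0 0 0" --pt "0 0 0" --pt "0 0 0" --twist '[7,14,21,28,35,42,49,56,63,70,70,70]'

```text
time: 18.68
tcp_pos: [0.519, -0.0658, 0.0936]
tool_rot: [0.838, 0.546, -0.001, 0.001]
ft_force: [-9.1, -12.3, 11.0]
gripper_width: 0.0133
grasp_force: 42.3
```

```bash
cat > m.py <<'E'
from h import *
import sys
np.set_printoptions(precision=4,suppress=True)
s=ctrl.observe(); print(s["time"],s["tcp_pos"],s["ft_force"],s["moment"])
R=Ro.from_quat(s["tool_rot"]).as_matrix(); print("tool x angle",np.degrees(np.arctan2(R[1,0],R[0,0])))
c0=np.array([.6342,-.0936])
for c in sys.argv[1:]:
    K,W=cam(c); img,d=get_image(c); save(c+"_%d"%(s["time"]*100),img,f=1.4); np.savez(c+"m.npz",img=img,d=d,K=K,W=W)
    for q,z in {"mark_point":.031,"pointer_tip":.031,"table_centre":.05,"lens":.095,"jaw_mid":.061}.items():
        for r in spot_point(q,c)[:2]:
            p=onz(K,W,r["pixel"],z)[0,:2]; e=p-c0
            if np.hypot(*e)<.12: print(c,q,np.round(r["pixel"],1),round(r["confidence"],2),p,"r",np.hypot(*e),"ang",np.degrees(np.arctan2(e[1],e[0])))
E
python3 m.py wrist top side; ls pics
```

```text
18.675 [ 0.519  -0.0658  0.0936] [ -9.1227 -12.3105  11.0371] [-2.5138  1.8427 -0.0396]
tool x angle 66.22164397105179
wrist table_centre [453.1 198.6] 0.57 [ 0.6347 -0.0923] r 0.0014229329550822139 ang 70.27589827056575
wrist jaw_mid [469.3  72.6] 0.82 [ 0.6501 -0.0261] r 0.06938836877851032 ang 76.71420783361938
side pointer_tip [224.1 170.5] 0.75 [ 0.6395 -0.1618] r 0.0683798230686049 ang -85.530165295018
side table_centre [219.5 178.9] 0.82 [ 0.6386 -0.1064] r 0.013565695547127776 ang -71.13072721545129
side lens [218.3 171.1] 0.73 [ 0.6373 -0.0982] r 0.005491212871186201 ang -55.9962932618883
side jaw_mid [206.2 193.8] 0.76 [ 0.6582 -0.0297] r 0.0682430940203308 ang 69.38809810024264
p4.png
p5.png
side3.png
side_1867.png
top.png
top_1867.png
w1.png
w2.png
w6.png
wrist3.png
wrist_1867.png
```

Emit:
jog_arm --pt "0 0 0" --pt "0 0 0" --pt "0 0 0" --pt "0 0 0" --pt "0 0 0" --pt "0 0 0" --pt "0 0 0" --twist '[6,12,18,24,26,26,26]'

```text
time: 20.45
tcp_pos: [0.5187, -0.0657, 0.0935]
tool_rot: [0.939, 0.344, -0.001, 0.001]
ft_force: [-11.3, -11.1, 12.3]
gripper_width: 0.0129
grasp_force: 42.6
```

Emit:
jog_arm --pt "0 0 0" --pt "0 0 0" --pt "0 0 0" --pt "0 0 0" --pt "0 0 0" --pt "0 0 -20" --pt "0 0 -70" --pt "0 0 -120" --pt "0 0 -155" --pt "0 0 -155" --pt "0 0 -155" --twist '[0,0,0,0,0,0,0,0,0,0,0]' --claw 1

```text
time: 21.82
tcp_pos: [0.5197, -0.0643, 0.2476]
tool_rot: [0.939, 0.344, -0.0, -0.0]
ft_force: [-0.1, -0.4, -0.7]
gripper_width: 0.0857
grasp_force: 0.0
```

```bash
python3 m.py wrist top side; python3 - <<'E'
from h import *
s=ctrl.observe(); R=Ro.from_quat(s["tool_rot"]).as_matrix()
print((R.T@(np.array([.638,-.181,.25])-s["tcp_pos"])*1000).round(1))
E
```

```text
21.825 [ 0.5197 -0.0643  0.2476] [-0.1472 -0.4372 -0.702 ] [ 0.0193  0.0332 -0.0403]
tool x angle 40.28892499331315
wrist mark_point [402.9 124.2] 0.67 [ 0.6694 -0.1552] r 0.07090421123070251 ang -60.279136191756336
wrist pointer_tip [401.5 125. ] 0.91 [ 0.6678 -0.1546] r 0.06966815951483493 ang -61.195047751039155
wrist table_centre [311.3  50.9] 0.46 [ 0.6527 -0.026 ] r 0.07011611946102266 ang 74.67546716760422
wrist lens [403.  127.9] 0.7 [ 0.6496 -0.1315] r 0.04089143568104185 ang -67.92410700795654
wrist lens [363.  117.6] 0.58 [ 0.6324 -0.0974] r 0.004206812375544872 ang -114.75125710248271
wrist jaw_mid [311.4  50.7] 0.66 [ 0.6503 -0.0256] r 0.0698509539867929 ang 76.6967747001043
side pointer_tip [218.6 167.1] 0.97 [ 0.6613 -0.1726] r 0.08354018292864751 ang -71.06428318333926
side table_centre [216.4 181.6] 0.73 [ 0.645  -0.0933] r 0.010824080467650522 ang 1.6761454083603906
side lens [219.6 171.1] 0.93 [ 0.6334 -0.099 ] r 0.0054929329285059005 ang -98.43674605278119
side jaw_mid [209.  196.3] 0.95 [ 0.6472 -0.0222] r 0.07258559788341103 ang 79.70431069831275
[ 14.7 165.4  -1.7]
```

```bash
python3 - <<'E'
from h import *
f=np.load("wristm.npz"); save("crop1",f["img"],(340,80,440,155),8)
E
```

```text
(no output)
```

View pics/crop1.png

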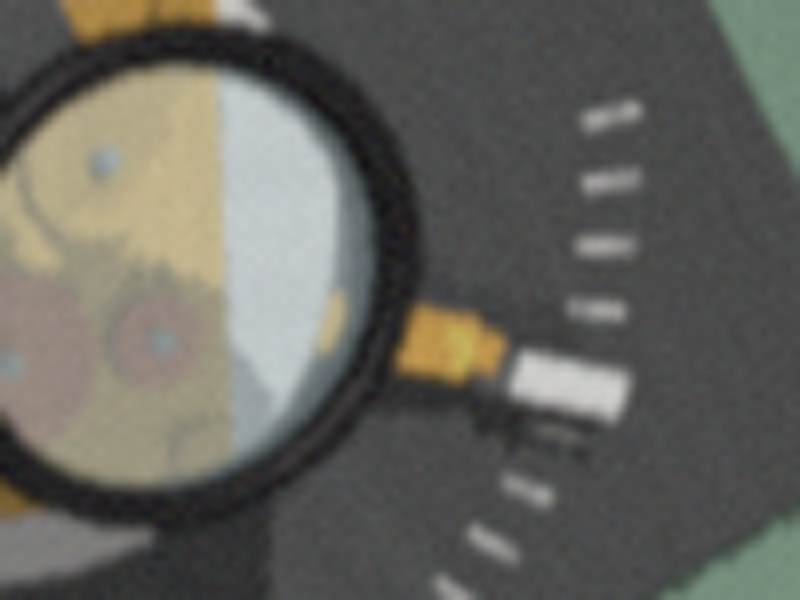

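The crop shows the pointer tip at about (502,352), slightly above the axis of the white tab, whose inner end is at (515,375). I measure that by colour.

```bash
cat > n.py <<'E'
from h import *
f=np.load("wristm.npz"); K=f["K"];W=f["W"];d=f["d"]
hsv=cv2.cvtColor(f["img"],cv2.COLOR_RGB2HSV)
v,u=np.mgrid[0:384,0:512].reshape(2,-1)
P=onz(K,W,np.c_[u,v].astype(float),.0305); e=P[:,:2]-[.6342,-.0936]; r=np.hypot(*e.T); a=np.degrees(np.arctan2(e[:,1],e[:,0]))
H,S,V=hsv.reshape(-1,3).T.astype(int)
dz=deproj(K,W,np.c_[u,v],d.ravel())[:,2]
near=(a>-85)&(a<-40)
for nm,m in (("brass",near&(H>10)&(H<32)&(S>110)&(r>.045)&(r<.074)),("mark",near&(S<60)&(V>130)&(r>.069)&(r<.092)&(dz>.024)&(dz<.036))):
    print(nm,m.sum(),"r",r[m].min(),r[m].max())
    for lo in np.arange(.045,.092,.004):
        k=m&(r>=lo)&(r<lo+.004)
        if k.sum()>2: print("  r%.3f n%d ang mean %.2f  centre xy"%(lo,k.sum(),a[k].mean()),P[k,:2].mean(0).round(4))
E
python3 n.py
```

```text
brass 100 r 0.05565518732527821 0.07009654892941168
  r0.053 n9 ang mean -59.91  centre xy [ 0.6624 -0.1422]
  r0.057 n31 ang mean -60.34  centre xy [ 0.6633 -0.1447]
  r0.061 n32 ang mean -60.45  centre xy [ 0.6652 -0.1483]
  r0.065 n23 ang mean -60.31  centre xy [ 0.6672 -0.1515]
  r0.069 n5 ang mean -59.97  centre xy [ 0.669  -0.1538]
mark 81 r 0.07263949489135235 0.08876245341936757
  r0.073 n20 ang mean -61.45  centre xy [ 0.67   -0.1594]
  r0.077 n20 ang mean -61.58  centre xy [ 0.6718 -0.163 ]
  r0.081 n19 ang mean -61.59  centre xy [ 0.6736 -0.1664]
  r0.085 n21 ang mean -61.49  centre xy [ 0.6756 -0.1699]
```

The pointer sits at −60.3° and the mark at −61.5°, which is about 1.5 mm of a 4 mm tolerance. The loupe's jaw point and lens are on target, and the arm is clear at 0.25 m. I hand in.

```bash
python3 -c "
from rig import ctrl
print(ctrl.job_done())"
```

```text
the job is handed in; nothing more can be done
None
```

I clipped the loupe onto the post with its lens over the turntable and turned the pointer to within about 1.5 mm of the mark (limit 4 mm); the job is handed in, and the hand-in returned no verdict.

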